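# Change over from the duty blender to the spare

### The arm

A 6-joint arm with a two-finger parallel gripper is mounted at the origin on the work surface. World frame = base frame: x ahead of the robot, y to its left, z up, the work surface at z = 0. Lengths are in m, angles in rad, forces in N, time in s.
With the tool pointing down it reaches from about 0.35 to 0.975 m from the base axis. Payload 4.9 kg.
Tool frame: the origin (TCP) lies between the finger pads; the fingertips stand 25 mm ahead of it and the grasp point (between the pads) lies 6 mm ahead of it; z points along the fingers, y is the line along which they close (so a half turn about z gives the same grasp; the last joint's range is limited). The gripper opens to 85 mm and grips with 20 to 120 N. Pads are 22 mm wide; open, the fingers measure 114 mm over their backs; the gripper's body (76 mm by 85 mm) begins 54 mm behind the grasp point. The pads swing forward as they close: fully open they stand 13 mm farther back than shut.
Start: joints at [-1.327, 0.053, 1.613, -0, 1.476, -0.119], TCP at [0.222, -0.584, 0.233] pointing down, gripper open.
Joint ranges: [-3.01, 3.01], [-1.01, 2.22], [0.06, 2.58], [-1.02, 4.17], [0.09, 2.62], [-3.14, 3.14]. Speed limits (rad/s): [2.57, 2.57, 3.14, 3.14, 3.14, 3.14].

### API

Orientations are given as [roll, pitch, yaw] about the fixed x, y, z axes, in that order (R = Rz(yaw) Ry(pitch) Rx(roll)).
In Python, from bench import telemetry, viewer, ctrl, nets gives the robot as it stands.
- The arm moves only by the shell command python3 -m jog 'ROWS' [FORCE]. ROWS is JSON, a list that holds one entry, the list of rows, each a list of 7 numbers: the shift along the tool's x, y, z normalised to -1 to 1, where 1 is 200 mm, then the turn, a rotation vector about the tool's x, y, z normalised to -1 to 1, where 1 is 8 degrees, then the finger opening in mm, from 0 to 85.4. A call has exactly 10 rows; each row shifts and turns the commanded pose from where the row before left it, along the tool's axes as they then stand; what a row does not reach is not made up. A row lasts 1/10 s, in which the tool goes at most 50 mm and 8.59 degrees, less where a joint would pass 70% of its speed; a pose out of reach is approached as far as the arm can. A call with a number of a shift or a turn outside -1 to 1 is refused whole. A call with a gripper value outside its range is refused whole. The fingers move at their own pace and stop on an object; FORCE is the grip in N (left out, the last holds). Time passes only in rows, so rows that do not move let the fingers close, or fill a call up. It gives the time, the measured TCP pose, the force, the opening and the grip force at its end, in the units of the state.
- telemetry.observe(): the state, without advancing time (a new reading comes with each control period).
- viewer.get_image(name): name is "scene" or "top" or "wrist"; returns (picture, depth): 384x512x3 uint8, red, green, blue; 384x512 float32, m along the optical axis (not along the pixel's ray), 0 where there is no reading.
- viewer.camera_model(name): a dict with "vfov" (degrees; the focal length in pixels is half the picture's height over the tangent of half this angle, whatever the lens; pixels are square), "cx", "cy" (the principal point, pixels), "k1" (the pictures are not rectified: a ray, as slopes to the right and down, at radius r is drawn at 1 + k1 r^2 times it, then the intrinsics apply), "xyz" and "orientation" of the camera in the world. Camera axes: x right, y down, z forward; pixel columns grow to the right and rows downward; lengths in m; the calibration is good to about 2 mm. A picture is of the moment at which its call begins: read the wrist's pose just before it. camera_model takes no time and is no camera call; for the wrist camera it gives the pose at the moment of the call.
- ctrl.close_job(): hands the job in; it is judged then, once.
Trained networks look in the newest picture that a camera, given by its name, has taken for a name from the list of things; names that differ only in an ending like _2 or _b are one class to them, and where a whole thing is asked for, a point or a joint stands for the part that bears it (a point fixed in the world has none). Each returns a list of dicts, best first, with "p" (0 to 1); they miss things now and then, are a little off and sometimes report something else, mostly with a low value. They report only what shows in the picture. A call takes as long as a camera call. They do not tell look-alikes from the thing itself.
- nets.look_for(camera, target): "centre" ([column, row] in pixels, amid what is visible of it).
The state is a dict: "time": time; "joint_positions": joint angles; "qvel": joint speeds; "tau": joint torques, N m; "tool_pos": TCP position; "tool_rot": TCP orientation; "force": force on the tool from outside, world axes, zero at the start; "wrist_torque": the same for the moment, N m; "opening": opening from 0.0 (shut) to 1.0 (fully open); "grip_force": force on a finger pad.
Only numpy, scipy, OpenCV 4.12 (cv2) and the standard library are available. Lean on these libraries where they do the work, as an engineer would, in place of code of your own. Each camera call takes 0.05 s, during which the arm holds its last target. There are 200 camera calls.

### The job

Take the duty blender out of service: throw its T-handled isolator right over to the other side, off, then hang the black saddle board astride the free stretch of the rail beside the clipped card, and let go of it. Only after that throw the ball-handled isolator of the spare blender right over to its other side, on. Do not knock over or shift the other things on the counter.

Things in the scene. Friction and masses are not known exactly. Their poses are not given: they have to be found in the camera images.
- tswitch: the duty blender's isolator: grey steel isolator box 110 x 90 x 62 mm (x, y, z), fixed to the counter; origin at the centre of its underside; a T-shaped handle on top. The handle's hinge lies along the box's y axis, 70 mm above the counter over the box's centre.
- tswitch_grip (a point): centre of the black crossbar of the T handle (18 mm thick, 70 mm long, parallel to the box's y axis), 110 mm from the hinge on a 12 mm steel stem; about 158 mm above the counter at either stop and 180 mm when upright
- tswitch_lever (a joint): 0 = on (its starting side), handle leaning 0.65 rad (37 degrees) from upright to the box's -x; 1.30 = off, leaning the same amount to the box's +x. Over-centre: the handle is top-heavy (0.15 to 0.31 kg), so about 1 to 2 N pushing level at the grip moves it, and once 0.15 rad past upright (0.65) it falls home on the far stop by itself; let go before upright and it falls back.
- bswitch: the spare blender's isolator: grey steel isolator box 110 x 90 x 62 mm (x, y, z), fixed to the counter; origin at the centre of its underside; a ball-ended handle on top. The handle's hinge lies along the box's y axis, 70 mm above the counter over the box's centre.
- bswitch_grip (a point): centre of the black ball (36 mm across) of the ball handle, 110 mm from the hinge on a 12 mm steel stem; about 158 mm above the counter at either stop and 180 mm when upright
- bswitch_lever (a joint): 0 = off (its starting side), handle leaning 0.65 rad (37 degrees) from upright to the box's +x; 1.30 = on, leaning the same amount to the box's -x. Over-centre: the handle is top-heavy (0.15 to 0.31 kg), so about 1 to 2 N pushing level at the grip moves it, and once 0.15 rad past upright (0.65) it falls home on the far stop by itself; let go before upright and it falls back.
- rail: fixed rail stand: dark base plate 80 x 240 x 12 mm and two 12 mm posts at its y = -110 and +110 mm that carry a horizontal steel bar, 12 mm thick, along its y axis, axis 170 mm above the counter. A card (50 mm wide, down to 62 mm above the counter) is held on the bar by a black clip, 22 mm thick, from y = +50 to +100 mm, top at 184 mm. Origin at the centre of the base's underside
- rail_mid (a point): on the axis of the bar, at the middle of its free stretch (y = -25 mm of the stand); the free stretch runs about 75 mm either way along y to the clip and to the post
- board: loose black saddle board, an upside-down U of stiff plate with a white panel on each face, standing on its two legs: 36 mm thick (x), 100 mm long (y), 95 mm high, about 0.11 to 0.22 kg; the slot between the legs is 26 mm wide and open below and at both ends, the legs are 5 mm thick. Origin at the centre of its underside, z up
- board_ridge (a point): centre of the underside of the board's 6 mm thick top web, 89 mm above the board's origin; this rests on the bar when the board hangs
- cups: bystander: stack of white cups, 76 mm across, 114 mm high, origin under its centre
- tin: bystander: tin with a paper label, 74 mm across, 110 mm high, origin under its centre
- bottle: bystander: white bottle, 64 mm across, 185 mm high, origin under its centre
- jar: bystander: amber glass jar, 72 mm across, 120 mm high, origin under its centre
- pot: bystander: low white plastic bowl, 90 mm across, 55 mm high, origin under its centre
- carton: bystander: small cardboard carton 70 x 90 x 50 mm, origin under its centre
- lids: bystander: stack of black cup lids, 100 mm across, 39 mm high, origin under its centre. (Fixed equipment nearby: a blender 375 mm high at each side of the counter, over 0.53 m left and right of the robot; trays and cartons up to 160 mm high along the far edge, over 0.73 m ahead)
Not all that is in view belongs to the job. What is shaped like the board but green or orange is not meant.

How it is judged:
On the way, in this order (a step that is already met when the one before it is completed fails the run):
1. the T handle is over on its off stop while the ball handle is still at off (value of joint tswitch_lever above 1.15 rad and value of joint bswitch_lever below 0.25 rad), for 0.2 s.
2. the board hangs on the free stretch of the bar, let go, with the T handle off and the ball handle still off (all of step 1 and x of board_ridge in the frame of rail_mid between -0.014 and 0.014 m and y of board_ridge in the frame of rail_mid between -0.06 and 0.06 m and z of board_ridge in the frame of rail_mid between 0 and 0.015 m and angle between board's own z axis and vertical below 0.35 rad and angle between the y axis of board and the y axis of rail, either way round below 0.35 rad and linear speed of board below 0.04 m/s and contact force between the fingers and board below 0.1 N), for 0.2 s.
3. the ball handle is over on its on stop (value of joint bswitch_lever above 1.15 rad), for 0.2 s.
At the end, for the whole second after the job is handed in: Both handles within 0.15 rad of their new stops; board released, at rest (under 0.04 m/s), astride the bar: web underside 0-15 mm above and within 14 mm sideways of the bar axis, within 60 mm of the free stretch's middle, within 0.35 rad of upright and of the bar direction (value of joint each of tswitch_lever, bswitch_lever above 1.15 rad and x of board_ridge in the frame of rail_mid between -0.014 and 0.014 m and y of board_ridge in the frame of rail_mid between -0.06 and 0.06 m and z of board_ridge in the frame of rail_mid between 0 and 0.015 m and angle between board's own z axis and vertical below 0.35 rad and angle between the y axis of board and the y axis of rail, either way round below 0.35 rad and linear speed of board below 0.04 m/s and contact force between the fingers and board below 0.1 N); the robot touches nothing.
It fails at once if a bystander (cups, tin, bottle, jar, bowl, carton or lids) was shifted more than 40 mm (distance of any of cups, tin, bottle, jar, pot, carton, lids from where it was at the start of the episode above 0.04 m).
It fails at once if a bystander was tipped over (angle between any of cups, tin, bottle, jar, pot, carton, lids's own z axis and vertical above 0.5 rad).
It also fails if it takes over 67 s, if anything falls off the work surface, if the arm or the gripper's body presses on something with over 40 N, if the wrist force passes 120 N, or if a joint passes its speed limit or range.

## Working session

There is one attempt and no reset: what is moved stays moved. The work goes in short steps, Python scripts to look and compute and a shell command to move; the robot and the scene stay as the last step left them, time stands still between calls to the robot, and variables do not carry over. Pictures are saved under pics/ and viewed, at most 12 in all, crops included, and the job is handed in when it is done.

```bash
ls; mkdir -p pics
cat > h.py <<'E'
import numpy as np, cv2
from scipy.spatial.transform import Rotation as R
from bench import telemetry, viewer, ctrl, nets
def cam(n):
    m=viewer.camera_model(n); f=192/np.tan(np.radians(m["vfov"])/2)
    return m,f,R.from_euler('xyz',m["orientation"]).as_matrix(),np.array(m["xyz"])
def ray(n,px):
    m,f,Rm,t=cam(n); d=np.array([(px[0]-m["cx"])/f,(px[1]-m["cy"])/f]); u=d.copy()
    for _ in range(20): u=d/(1+m["k1"]*(u@u))
    return t,Rm@np.array([u[0],u[1],1.])
def atz(n,px,z):
    t,d=ray(n,px); return t+d*(z-t[2])/d[2]
def cloud(n,dep):
    m,f,Rm,t=cam(n); c,r=np.meshgrid(np.arange(512),np.arange(384))
    d=np.stack([(c-m["cx"])/f,(r-m["cy"])/f],-1); u=d.copy()
    for _ in range(20): u=d/(1+m["k1"]*(u**2).sum(-1,keepdims=True))
    p=np.concatenate([u,np.ones(u.shape[:2]+(1,))],-1)*dep[...,None]
    P=p@Rm.T+t; P[dep<=0]=np.nan; return P
E
python3 - <<'E'
from h import *
for n in ("scene","top"):
    im,d=viewer.get_image(n); cv2.imwrite(f"pics/{n}.png",im[...,::-1]); np.savez(f"{n}.npz",im=im,d=d,P=cloud(n,d))
    P=cloud(n,d); print(n,viewer.camera_model(n),(d>0).mean())
    for g in ["tswitch","tswitch_grip","bswitch","bswitch_grip","rail","board","cups","tin","bottle","jar","pot","carton","lids"]:
        for o in nets.look_for(n,g)[:4]:
            c=np.array(o["centre"]); r=P[int(c[1]),int(c[0])]
            print(g,c.round(0),round(o["p"],2),r.round(3))
print(telemetry.observe())
a=cv2.imread("pics/scene.png")
b=cv2.imread("pics/top.png"); cv2.imwrite("pics/both.png",cv2.resize(np.vstack([a,b]),(400,600)))
E
```

```text
pics
scene {'vfov': 57.51607358473429, 'cx': 254.76991506282445, 'cy': 192.841543971945, 'k1': -0.0650878012794925, 'xyz': array([0.87757333, 0.4517072 , 0.87006887]), 'orientation': array([-2.51513873,  0.00441533,  2.31894351])} 0.9960123697916666
tswitch [307. 276.] 0.73 [0.529 0.305 0.01 ]
tswitch [153. 154.] 0.6 [ 0.56  -0.282  0.071]
tswitch [296. 192.] 0.52 [0.407 0.156 0.12 ]
tswitch_grip [155. 129.] 0.68 [ 0.518 -0.3    0.131]
bswitch [209. 228.] 0.87 [0.617 0.038 0.063]
bswitch [151. 153.] 0.4 [ 0.564 -0.285  0.077]
bswitch_grip [154. 125.] 0.71 [ 0.445 -0.457 -0.001]
bswitch_grip [200. 124.] 0.66 [ 0.381 -0.261  0.086]
bswitch_grip [200. 223.] 0.58 [0.655 0.064 0.163]
rail [308. 276.] 0.92 [0.528 0.307 0.011]
board [352. 221.] 0.85 [0.355 0.312 0.082]
board [404. 249.] 0.85 [0.333 0.455 0.083]
board [196. 172.] 0.72 [ 0.523 -0.114  0.088]
board [380. 190.] 0.58 [0.226 0.316 0.094]
cups [245. 180.] 0.65 [0.466 0.028 0.115]
tin [354. 220.] 0.28 [0.356 0.314 0.09 ]
bottle [297. 194.] 0.87 [0.407 0.16  0.119]
jar [224. 148.] 0.82 [ 0.406 -0.123  0.09 ]
pot [206. 285.] 0.57 [0.
[... 1034 characters left out ...]
 [0.754 0.011 0.04 ]
{'time': 1.4, 'joint_positions': array([-1.32699200e+00,  5.27141055e-02,  1.61289935e+00, -5.74588733e-07,
        1.47604400e+00, -1.18980817e-01]), 'qvel': array([-0.00026279, -0.000572  , -0.00241114,  0.00040975,  0.00122309,
        0.00030817]), 'tau': array([ 1.23382119e-05, -3.93670964e+01, -3.70454407e+01, -1.39572576e-04,
        5.62344230e-04,  2.14574914e-05]), 'tool_pos': array([ 0.22180365, -0.58428568,  0.23309521]), 'tool_rot': array([-3.14152824e+00, -7.12370016e-06,  3.62785203e-01]), 'force': array([-0.3337607 ,  0.27531484,  0.03395692]), 'wrist_torque': array([ 0.00824349, -0.02807201,  0.04134004]), 'grip_force': 0.0, 'opening': 1.000427801755048}
```

View pics/scene.png

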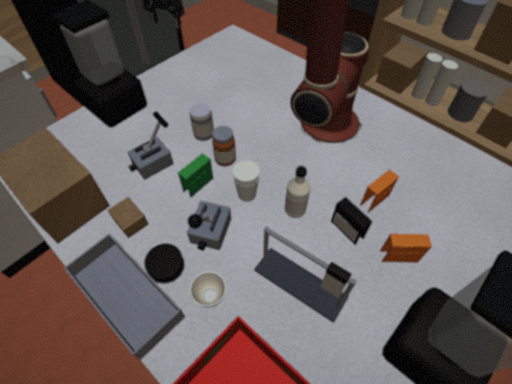

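View pics/top.png

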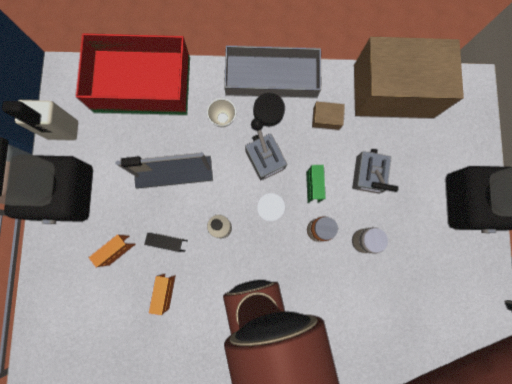

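Scene/top: the candidates shaped like the board are green at scene (196,174), orange at (380,190) and (405,248), and black with a white panel at (351,221) = top (165,242). The black one fits. T-handle: scene (158,119)/top (384,186); ball: scene (195,220)/top (257,124); rail: scene (308,276), clip at top (132,162).

```bash
cat > m.py <<'E'
from h import *
D={n:np.load(n+".npz") for n in ("scene","top")}
def sel(n,c,r,z0,z1):
    P=D[n]["P"]; m=(np.hypot(P[...,0]-c[0],P[...,1]-c[1])<r)&(P[...,2]>z0)&(P[...,2]<z1)
    return P[m],D[n]["im"][m]
def rect(p): 
    (c,s,a)=cv2.minAreaRect((p[:,:2]*1000).astype(np.float32)); return np.round(c,1),np.round(s,1),round(a,1)
E
python3 - <<'E'
from m import *
for n in D:
    print("==",n)
    for nm,c,r,z0,z1 in [("board",(.345,.31),.07,.085,.105),("railbase",(.56,.31),.14,.004,.02),("bar",(.56,.31),.14,.155,.180),("clip",(.57,.4),.07,.176,.195),("tbox",(.545,-.275),.08,.052,.068),("bbox",(.6,.03),.08,.052,.068),("tbar",(.52,-.3),.09,.13,.175),("ball",(.64,.04),.09,.14,.19),
       ("cups",(.45,.02),.06,.1,.125),("tin",(.36,-.275),.05,.1,.12),("bottle",(.395,.15),.05,.1,.2),("jar",(.39,-.135),.05,.105,.13),("pot",(.74,.15),.06,.045,.065),("carton",(.73,-.17),.07,.04,.06),("lids",(.755,.01),.07,.03,.05),("green",(.52,-.12),.08,.085,.105),("orange",(.32,.45),.07,.085,.105)]:
        p,_=sel(n,c,r,z0,z1)
        if len(p)>4: print(nm,len(p),*rect(p),"zmed",np.median(p[:,2]).round(3),"zmax",p[:,2].max().round(3),"mean",p.mean(0).round(3))
a=cv2.imread("pics/scene.png")[150:300,250:450]; b=cv2.imread("pics/top.png")[140:290,70:270]
cv2.imwrite("pics/c1.png",cv2.resize(np.hstack([a,b]),(800,300),interpolation=cv2.INTER_CUBIC))
E
```

```text
== scene
board 499 [335.2 301.5] [100.   38.5] 79.5 zmed 0.095 zmax 0.1 mean [0.338 0.302 0.094]
railbase 2576 [564.5 305.8] [257.9 198.3] 69.3 zmed 0.012 zmax 0.02 mean [0.559 0.303 0.012]
bar 560 [555.7 303.2] [ 17.7 231.7] 6.7 zmed 0.174 zmax 0.18 mean [0.556 0.304 0.173]
clip 271 [544.  375.5] [24. 84.] 6.8 zmed 0.183 zmax 0.186 mean [0.545 0.379 0.182]
tbox 511 [ 560.6 -304.4] [ 92.8 111.5] 79.5 zmed 0.061 zmax 0.068 mean [ 0.564 -0.289  0.061]
bbox 837 [601.6  18. ] [111.3  91.1] 27.7 zmed 0.062 zmax 0.068 mean [0.604 0.028 0.062]
tbar 154 [ 503.6 -295.7] [71.3 34.6] 86.2 zmed 0.162 zmax 0.168 mean [ 0.5   -0.291  0.158]
ball 180 [661.3  50.4] [30.9 34.3] 69.2 zmed 0.17 zmax 0.177 mean [0.663 0.054 0.168]
cups 523 [438.6   4.5] [77. 73.] 31.6 zmed 0.114 zmax 0.118 mean [0.442 0.007 0.113]
tin 259 [ 354.2 -283.9] [67.1 64.7] 36.3 zmed 0.109 zmax 0.113 mean [ 0.356 -0.281  0.108]
bottle 542 [390.2 152.2] [46.8 63.2] 29.3 zmed 0.132 zmax 0.188 mean [0.393 0.154 0.14 ]
jar 286 [ 384.9 -146.8] [62.1 60. ] 77.4 zmed 0.119 zmax 0.124 mean [ 0.387 -0.143  0.118]
pot 285 [732.8 156.2] [
[... 1257 characters left out ...]
-287.2] [68.  66.1] 31.1 zmed 0.109 zmax 0.114 mean [ 0.354 -0.286  0.109]
bottle 417 [383.1 146. ] [61.3 61.7] 46.0 zmed 0.128 zmax 0.188 mean [0.382 0.144 0.14 ]
jar 422 [ 384.9 -148.5] [60.4 60.4] 1.0 zmed 0.119 zmax 0.124 mean [ 0.384 -0.148  0.119]
pot 178 [731.2 155.2] [87.3 85.7] 1.5 zmed 0.053 zmax 0.059 mean [0.738 0.156 0.052]
carton 660 [ 739.2 -178.5] [90.7 71.5] 85.9 zmed 0.049 zmax 0.055 mean [ 0.738 -0.178  0.049]
lids 840 [759.    9.2] [105.4  97. ] 1.1 zmed 0.038 zmax 0.05 mean [0.761 0.008 0.038]
green 440 [ 515.9 -132.7] [97.  36.7] 2.1 zmed 0.094 zmax 0.098 mean [ 0.515 -0.132  0.094]
orange 510 [309.9 453.7] [ 37.1 100.4] 41.1 zmed 0.094 zmax 0.1 mean [0.31  0.453 0.094]
```

View pics/c1.png

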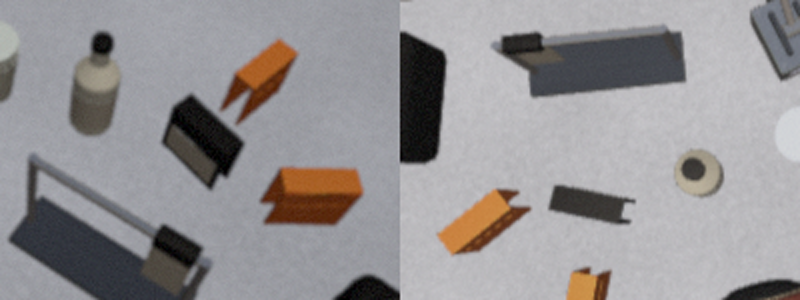

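The crop shows the black saddle board (crop left ~(202,140), right ~(590,203)) with white panel and open ends; the lookalikes are orange. Rail's clip is at the +y end. First rotate to the grasp yaw and start moving toward the T handle.

```bash
python3 -m jog '[[[0,0,0,0,0,-0.917,0],[0,0,0,0,0,-0.917,0],[0,0,0,0,0,-0.917,0],[0,0,0,0,0,-0.917,0],[0,0,0,0,0,-0.917,0],[0,0,0,0,0,-0.917,0],[0,0,0,0,0,-0.917,0],[0,0,0,0,0,-0.917,0],[0.24,0,0,0,0,0,0],[0.24,0,0,0,0,0,0]]]' 40; python3 -m jog '[[[0.166,0.125,0,0,0,0,0],[0.166,0.125,0,0,0,0,0],[0.166,0.125,0,0,0,0,0],[0.166,0.125,0.07,0,0,0,0],[0.166,0.125,0.07,0,0,0,0],[0.166,0.125,0.07,0,0,0,0],[0.166,0.125,0.105,0,0,0,0],[0,0,0,0,0,0,0],[0,0,0,0,0,0,0],[0,0,0,0,0,0,0]]]'
```

```text
time: 2.4
tool_pos: [0.2392, -0.4893, 0.2323]
tool_rot: [-3.141, -0.002, 1.386]
force: [0.7, 1.1, 0.1]
opening: -0.002
grip_force: 0.0
time: 3.4
tool_pos: [0.4537, -0.2942, 0.1709]
tool_rot: [3.141, 0.001, 1.386]
force: [0.5, -0.9, 0.2]
opening: -0.002
grip_force: 0.0
```

```bash
python3 -m jog '[[[0,0.08,0,0,0,0,0],[0,0.08,0,0,0,0,0],[0,0.08,0,0,0,0,0],[0,0.08,0,0,0,0,0],[0,0.08,0,0,0,0,0],[0,0.08,0,0,0,0,0],[0,0.08,0,0,0,0,0],[0,0.08,0,0,0,0,0],[0,0,0,0,0,0,0],[0,0,0,0,0,0,0]]]'; python3 -m jog '[[[0,-0.15,0,0,0,0,0],[0,-0.15,0,0,0,0,0],[0,-0.15,-0.1,0,0,0,0],[0,0,-0.25,0,0,0,40],[0,0,-0.25,0,0,0,70],[0.2,0,-0.1,0,0,0,70],[0.25,0,0,0,0,0,70],[0.25,0,0,0,0,0,70],[0.25,0,0,0,0,0,70],[0.25,0,0,0,0,0,70]]]'
python3 - <<'E'
from h import *
im,d=viewer.get_image("top"); np.savez("top.npz",im=im,d=d,P=cloud("top",d))
from m import *
p,_=sel("top",(.56,-.3),.12,.13,.175); print(len(p),rect(p),p.mean(0))
E
```

```text
time: 4.4
tool_pos: [0.5791, -0.318, 0.1708]
tool_rot: [3.141, 0.001, 1.386]
force: [-0.9, -0.6, 0.1]
opening: -0.003
grip_force: 0.0
time: 5.4
tool_pos: [0.5342, -0.0632, 0.3106]
tool_rot: [3.14, 0.0, 1.385]
force: [1.3, 0.3, -0.1]
opening: 0.824
grip_force: 0.0
199 (array([ 501.9, -299.3]), array([69.7, 36.1]), 81.8) [ 0.49348004 -0.29688568  0.16078351]
```

Run:
```python
from h import *
im,d=viewer.get_image("scene"); np.savez("scene2.npz",im=im,d=d,P=cloud("scene",d))
t=np.load("top.npz")["im"]
cv2.imwrite("pics/c2.png",cv2.resize(np.hstack([im[80:230,90:290],t[100:250,250:450]])[...,::-1],(800,300)))
```

```text
(no output)
```

View pics/c2.png

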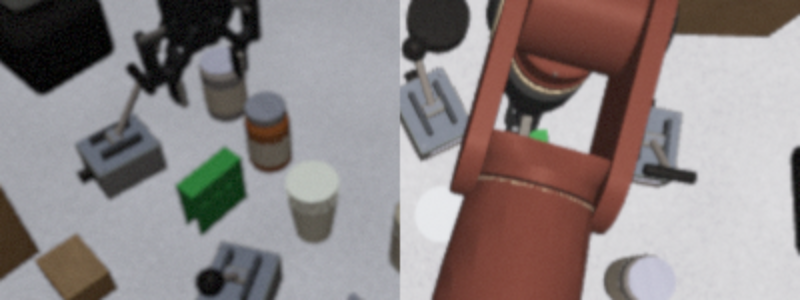

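The handle still leans to −x (crop: crossbar at left (130,75), right (670,175)), so the first push didn't carry it over. I'll repeat it more slowly and check midway.

```bash
python3 -m jog '[[[-0.242,-0.05,0,0,0,0,0],[-0.242,-0.05,0,0,0,0,0],[-0.242,-0.05,0,0,0,0,0],[-0.242,-0.05,0,0,0,0,0],[-0.242,-0.05,0,0,0,0,0],[0,0,0.18,0,0,0,0],[0,0,0.18,0,0,0,0],[0,0,0.18,0,0,0,0],[0,0,0.18,0,0,0,0],[0,0,0,0,0,0,0]]]'; python3 -m jog '[[[0,0.04,0,0,0,0,0],[0,0.04,0,0,0,0,0],[0,0.04,0,0,0,0,0],[0,0.04,0,0,0,0,0],[0,0.04,0,0,0,0,0],[0,0.04,0,0,0,0,0],[0,0.04,0,0,0,0,0],[0,0.04,0,0,0,0,0],[0,0.04,0,0,0,0,0],[0,0.04,0,0,0,0,0]]]'
python3 - <<'E'
from h import *
im,d=viewer.get_image("scene"); np.savez("scene2.npz",im=im,d=d,P=cloud("scene",d))
im2,d=viewer.get_image("wrist")
cv2.imwrite("pics/c3.png",np.hstack([cv2.resize(im[60:180,80:240],(400,300)),cv2.resize(im2,(400,300))])[...,::-1])
print(telemetry.observe()["force"])
E
```

```text
time: 6.5
tool_pos: [0.4374, -0.2914, 0.1601]
tool_rot: [-3.132, -0.005, 1.385]
force: [-0.3, 0.7, -0.6]
opening: 0.001
grip_force: 0.0
time: 7.5
tool_pos: [0.5268, -0.3086, 0.1862]
tool_rot: [3.126, 0.001, 1.388]
force: [-14.1, 22.2, 66.7]
opening: -0.002
grip_force: 33.4
[-9.97253055 21.31843717 59.21784497]
```

View pics/c3.png

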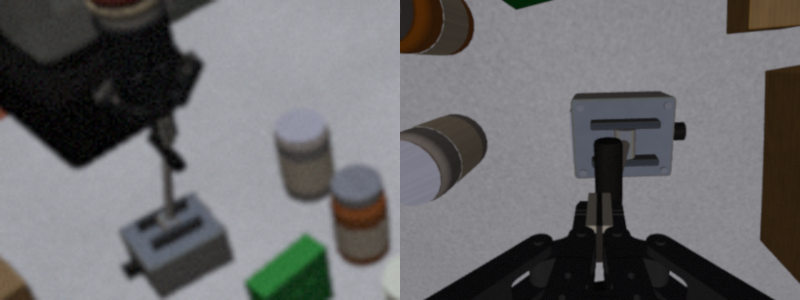

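```bash
python3 -m jog '[[[0,0,-0.1,0,0,0,0],[0,0,-0.1,0,0,0,0],[0,0,-0.1,0,0,0,0],[0,0,-0.1,0,0,0,0],[0,-0.1,-0.1,0,0,0,0],[0,-0.15,0,0,0,0,0],[0,-0.15,0,0,0,0,0],[0,-0.15,0,0,0,0,0],[0,0,0,0,0,0,0],[0,0,0,0,0,0,0]]]'
python3 - <<'E'
from h import *
for n in ("scene","wrist"):
    im,d=viewer.get_image(n); P=cloud(n,d); np.savez(n+"3.npz",im=im,d=d,P=P)
    m=(np.hypot(P[...,0]-.56,P[...,1]+.3)<.11)&(P[...,2]>.13)&(P[...,2]<.195)&(im.max(-1)<80)
    p=P[m]; print(n,len(p), p.mean(0), np.percentile(p,[2,98],axis=0))
cv2.imwrite("pics/c4.png",np.hstack([cv2.resize(np.load("scene3.npz")["im"][60:180,80:240],(400,300)),cv2.resize(im,(400,300))])[...,::-1])
print(telemetry.observe())
E
```

```text
time: 8.6
tool_pos: [0.4125, -0.2878, 0.2666]
tool_rot: [3.14, 0.001, 1.387]
force: [0.5, 0.2, -1.0]
opening: 0.001
grip_force: 0.0
scene 96 [ 0.49847341 -0.2888434   0.16265585] [[ 0.48777198 -0.32150103  0.14346181]
 [ 0.51049973 -0.26067274  0.16814845]]
wrist 2062 [ 0.49318596 -0.29354503  0.16341184] [[ 0.48202568 -0.3280346   0.14087272]
 [ 0.511921   -0.26254409  0.1672876 ]]
{'time': 8.7, 'joint_positions': array([-7.56759989e-01, -2.62031350e-01,  1.84926889e+00,  1.67559348e-04,
        1.55366762e+00, -5.73508962e-01]), 'qvel': array([ 0.00218185,  0.00861659, -0.00393282, -0.00026368,  0.0033247 ,
       -0.00168271]), 'tau': array([-1.44161610e-01, -2.67124772e+01, -3.74971998e+01, -6.83053731e-03,
        1.21917986e-02,  1.86878853e-03]), 'tool_pos': array([ 0.41303826, -0.28791523,  0.26643112]), 'tool_rot': array([3.14092426e+00, 2.32289054e-04, 1.38754241e+00]), 'force': array([ 0.34386506, -0.06602942,  0.7835877 ]), 'wrist_torque': array([ 0.03339103, -0.06254179,  0.06242372]), 'grip_force': 0.0, 'opening': -0.002923729300051302}
```

View pics/c4.png

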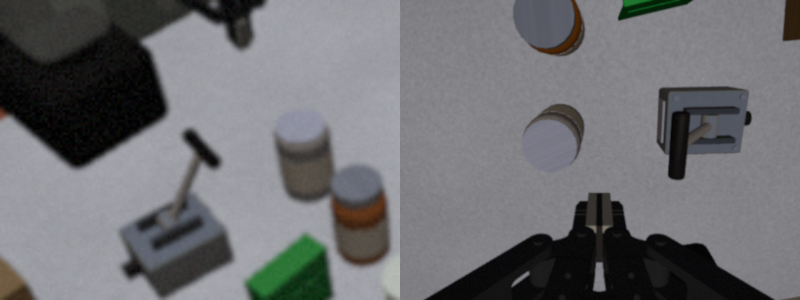

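The crossbar evidently catches on the finger linkage when pushed along tool y (force z 66 N, tool lifted as the handle rose). I'll push with the plain pad side (tool x) instead; check where the camera sits.

Run:
```python
from h import *
s=telemetry.observe(); m,f,Rm,t=cam("wrist")
T=R.from_euler('xyz',s["tool_rot"]).as_matrix()
print("cam in tool",T.T@(t-s["tool_pos"]))
# finger geometry in tool frame from wrist depth
z=np.load("wrist3.npz"); P=(z["P"]-s["tool_pos"])@T
q=P[(abs(P[...,0])<.06)&(abs(P[...,1])<.07)&(abs(P[...,2])<.1)]
for a in np.arange(-.08,.04,.01):
    k=q[(q[:,2]>=a)&(q[:,2]<a+.01)]
    if len(k): print(round(a,3),len(k),k.min(0).round(3),k.max(0).round(3))
```

```text
cam in tool [ 0.08419235  0.00080308 -0.14111852]
-0.08 7777 [ 0.003 -0.057 -0.08 ] [ 0.019  0.058 -0.07 ]
-0.07 5906 [-0.009 -0.05  -0.07 ] [ 0.018  0.051 -0.06 ]
-0.06 7482 [-0.012 -0.041 -0.06 ] [ 0.015  0.043 -0.05 ]
-0.05 3012 [-0.012 -0.034 -0.05 ] [ 0.015  0.035 -0.04 ]
-0.04 996 [-0.011 -0.018 -0.04 ] [ 0.013  0.018 -0.03 ]
-0.03 880 [ 0.006 -0.013 -0.03 ] [ 0.012  0.014 -0.02 ]
-0.02 739 [ 0.006 -0.013 -0.02 ] [ 0.012  0.014 -0.01 ]
-0.01 386 [ 0.006 -0.013 -0.01 ] [ 0.012  0.014 -0.001]
```

Wrist depth shows the shut fingertips ending about at the TCP (not 25 mm ahead), so pass 1 went over the crossbar and pass 2 pressed on top of it. I'll push with TCP z ≈ 0.15.

```bash
python3 -m jog '[[[0,0.08,0.144,0,0,0,0],[0,0.08,0.144,0,0,0,0],[0,0,0.144,0,0,0,0],[0,0,0.144,0,0,0,0],[0,0,0,0,0,0,0],[0,0.06,0,0,0,0,0],[0,0.06,0,0,0,0,0],[0,0.06,0,0,0,0,0],[0,0.06,0,0,0,0,0],[0,0.06,0,0,0,0,0]]]'; python3 -m jog '[[[0,0.06,0,0,0,0,0],[0,0.06,0,0,0,0,0],[0,0.06,0,0,0,0,0],[0,0.06,0,0,0,0,0],[0,0.06,0,0,0,0,0],[0,0.06,0,0,0,0,0],[0,0.03,0,0,0,0,0],[0,0,0,0,0,0,0],[0,0,0,0,0,0,0],[0,0,0,0,0,0,0]]]'
python3 - <<'E'
from h import *
for n in ("scene","wrist"):
    im,d=viewer.get_image(n); P=cloud(n,d)
    m=(np.hypot(P[...,0]-.56,P[...,1]+.3)<.11)&(P[...,2]>.13)&(P[...,2]<.195)&(im.max(-1)<80)
    p=P[m]; print(n,len(p), p.mean(0), np.percentile(p,[2,98],axis=0))
E
```

```text
time: 9.7
tool_pos: [0.5064, -0.3069, 0.17]
tool_rot: [3.135, 0.005, 1.388]
force: [-1.3, -3.2, 5.0]
opening: 0.004
grip_force: 0.3
time: 10.7
tool_pos: [0.579, -0.3187, 0.1509]
tool_rot: [-3.141, -0.0, 1.387]
force: [-0.6, -0.7, -0.2]
opening: 0.0
grip_force: 0.0
scene 198 [ 0.6069281  -0.30847709  0.16867584] [[ 0.57105415 -0.34133724  0.13831698]
 [ 0.6359651  -0.28111788  0.19351755]]
wrist 8601 [ 0.60760117 -0.30938809  0.16926486] [[ 0.56885686 -0.33821627  0.14852109]
 [ 0.63487006 -0.28362181  0.1942157 ]]
```

```bash
python3 -m jog '[[[0,-0.05,-0.2,0,0,0,0],[0,0,-0.25,0,0,0,0],[0,0,-0.25,0,0,0,0],[0.2,-0.125,0,0,0,0,70],[0.2,-0.125,0,0,0,0,70],[0.2,-0.125,0,0,0,0,70],[0.2,-0.125,0,0,0,0,70],[0.2,-0.125,0,0,0,0,70],[0.2,-0.125,0,0,0,0,70],[0.2,-0.125,0,0,0,0,70]]]'; python3 -m jog '[[[0.2,-0.125,0,0,0,0,70],[0.2,-0.125,0,0,0,0,70],[0.2,-0.125,0,0,0,0,70],[0.2,-0.125,0,0,0,0,70],[0.2,-0.125,0,0,0,0,70],[0.2,-0.125,0,0,0,0,70],[0.2,-0.075,0,0,0,0,70],[0,0,0,0,0,0,70],[0,0,0,0,0,0,70],[0,0,0,0,0,0,70]]]'
cat > w.py <<'E'
from h import *
s=telemetry.observe(); im,d=viewer.get_image("wrist"); P=cloud("wrist",d); np.savez("wrist4.npz",im=im,d=d,P=P)
T=R.from_euler('xyz',s["tool_rot"]).as_matrix(); Q=(P-s["tool_pos"])@T
q=Q[(abs(Q[...,0])<.06)&(abs(Q[...,1])<.08)&(Q[...,2]>-.1)&(Q[...,2]<.06)]
for a in np.arange(-.08,.06,.01):
    k=q[(q[:,2]>=a)&(q[:,2]<a+.01)]
    if len(k): print(round(a,3),len(k),k.min(0).round(3),k.max(0).round(3))
E
python3 - <<'E'
from w import *
from m import rect
m=(np.hypot(P[...,0]-.337,P[...,1]-.3)<.08)&(P[...,2]>.085)&(P[...,2]<.105); p=P[m]
print("board wrist",len(p),rect(p),p.mean(0))
im,d=viewer.get_image("scene"); P=cloud("scene",d)
m=(np.hypot(P[...,0]-.56,P[...,1]+.3)<.11)&(P[...,2]>.13)&(P[...,2]<.195); p=P[m]; print("T",rect(p),p.mean(0))
cv2.imwrite("pics/c5.png",np.hstack([cv2.resize(im[60:180,80:240],(400,300)),cv2.resize(np.load("wrist4.npz")["im"],(400,300))])[...,::-1])
E
```

```text
time: 11.8
tool_pos: [0.4473, -0.0082, 0.291]
tool_rot: [3.141, -0.0, 1.386]
force: [0.3, 1.2, 0.4]
opening: 0.814
grip_force: 0.0
time: 12.8
tool_pos: [0.3377, 0.295, 0.2909]
tool_rot: [3.141, 0.0, 1.386]
force: [0.5, -0.6, 0.4]
opening: 0.82
grip_force: 0.0
-0.08 8144 [ 0.002 -0.067 -0.08 ] [ 0.019  0.069 -0.07 ]
-0.07 6457 [-0.01  -0.067 -0.07 ] [ 0.018  0.069 -0.06 ]
-0.06 5502 [-0.012 -0.066 -0.06 ] [ 0.015  0.069 -0.05 ]
-0.05 1564 [-0.01  -0.058 -0.05 ] [ 0.014  0.059 -0.04 ]
-0.04 1651 [-0.012 -0.048 -0.04 ] [ 0.012  0.05  -0.03 ]
-0.03 1377 [-0.011 -0.048 -0.03 ] [ 0.012  0.05  -0.02 ]
-0.02 1026 [-0.011 -0.048 -0.02 ] [ 0.012  0.049 -0.01 ]
-0.01 159 [-0.01 -0.04 -0.01] [ 0.011  0.042 -0.006]
board wrist 3274 (array([335.1, 301.1]), array([100.1,  36. ]), 79.2) [0.33563961 0.30360612 0.09527228]
T (array([ 617.6, -313.6]), array([71.5, 34.3]), 81.6) [ 0.62469437 -0.31049716  0.16011003]
```

View pics/c5.png

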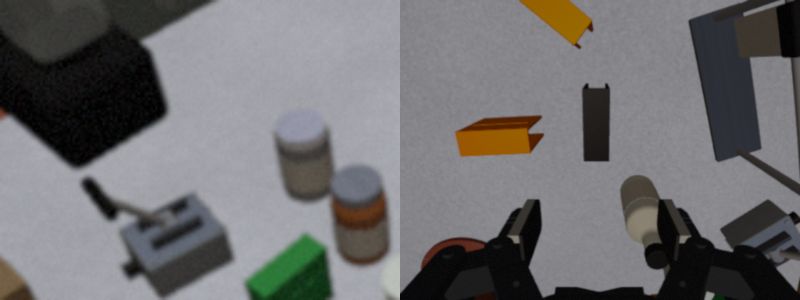

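T handle is over (crossbar in left crop now (98,197), measured at (0.618,−0.314)). Right: black board at (595,120) between orange ones. Descend and grasp.

```bash
python3 -m jog '[[[0.028,-0.017,0.2,0,0,0,70],[0,0,0.22,0,0,0,70],[0,0,0.22,0,0,0,70],[0,0,0.22,0,0,0,70],[0,0,0.22,0,0,0,70],[0,0,0.125,0,0,0,70],[0,0,0,0,0,0,70],[0,0,0,0,0,0,10],[0,0,0,0,0,0,10],[0,0,0,0,0,0,10]]]' 40; python3 -m jog '[[[0,0,0,0,0,0,10],[0,0,0,0,0,0,10],[0,0,0,0,0,0,10],[0,0,0,0,0,0,10],[0,0,-0.1,0,0,0,10],[0,0,-0.2,0,0,0,10],[0,0,-0.24,0,0,0,10],[0,0,-0.24,0,0,0,10],[0,0,-0.2,0,0,0,10],[0,0,0,0,0,0,10]]]'
python3 w.py; python3 -c "
from h import *
w=np.load('wrist4.npz'); cv2.imwrite('pics/w4.png',w['im'][...,::-1])"
```

```text
time: 13.9
tool_pos: [0.3369, 0.3027, 0.0525]
tool_rot: [3.138, -0.003, 1.387]
force: [-0.8, -0.7, 3.9]
opening: 0.418
grip_force: 45.6
time: 14.9
tool_pos: [0.338, 0.3038, 0.2543]
tool_rot: [3.131, -0.01, 1.387]
force: [1.2, 0.6, -1.9]
opening: 0.418
grip_force: 45.3
-0.08 5522 [ 0.005 -0.062 -0.08 ] [ 0.018  0.061 -0.07 ]
-0.07 6316 [ 0.002 -0.059 -0.07 ] [ 0.018  0.06  -0.06 ]
-0.06 6918 [-0.014 -0.056 -0.06 ] [ 0.016  0.056 -0.05 ]
-0.05 4613 [-0.022 -0.052 -0.05 ] [ 0.047  0.052 -0.04 ]
-0.04 18411 [-0.024 -0.04  -0.04 ] [ 0.048  0.044 -0.03 ]
-0.03 857 [ 0.005 -0.032 -0.03 ] [ 0.047  0.031 -0.02 ]
-0.02 727 [ 0.005 -0.032 -0.02 ] [ 0.047  0.031 -0.01 ]
-0.01 475 [ 0.005 -0.032 -0.01 ] [ 0.047  0.031 -0.   ]
-0.0 238 [ 0.032 -0.019  0.   ] [0.047 0.017 0.01 ]
0.01 210 [ 0.029 -0.019  0.01 ] [0.047 0.017 0.02 ]
0.02 206 [ 0.025 -0.019  0.02 ] [0.047 0.017 0.03 ]
0.03 191 [ 0.022 -0.019  0.03 ] [0.047 0.016 0.04 ]
0.04 171 [ 0.018 -0.019  0.04 ] [0.047 0.016 0.05 ]
0.05 87 [ 0.022 -0.019  0.05 ] [0.047 0.016 0.056]
```

View pics/w4.png

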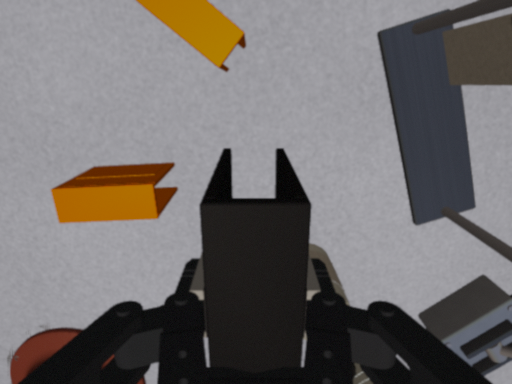

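The board is held centred in the pads (wrist (255,270)), legs open ahead. Rotate to the rail's yaw, hover above the bar, then re-measure.

```bash
python3 -m jog '[[[0,0,-0.05,0,0,-0.74,10],[0,0,-0.05,0,0,-0.74,10],[0,0,0,0,0,-0.74,10],[-0.05,0.215,0,0,0,0,10],[-0.05,0.215,0,0,0,0,10],[-0.05,0.215,0,0,0,0,10],[-0.05,0.215,0,0,0,0,10],[-0.05,0.215,0,0,0,0,10],[0,0,0,0,0,0,10],[0,0,0,0,0,0,10]]]'
python3 - <<'E'
from w import *
from m import rect
c=np.array([.5535,.303])
for n in ("wrist","scene","top"):
    if n!="wrist": im,d=viewer.get_image(n); P=cloud(n,d)
    for nm,c,r,z0,z1 in [("bar",(.5535,.303),.13,.160,.180),("clip",(.543,.376),.06,.178,.19),("boardtop",(.557,.28),.09,.30,.325)]:
        m=(np.hypot(P[...,0]-c[0],P[...,1]-c[1])<r)&(P[...,2]>z0)&(P[...,2]<z1); p=P[m]
        if len(p)>10: print(n,nm,len(p),rect(p),np.median(p[:,2]).round(4))
    if n=="wrist": cv2.imwrite('pics/w5.png',im[...,::-1])
print(s["tool_pos"],s["tool_rot"])
E
```

```text
time: 15.95
tool_pos: [0.5542, 0.2787, 0.2628]
tool_rot: [-3.136, 0.001, 1.696]
force: [0.3, 0.1, -1.1]
opening: 0.414
grip_force: 45.1
-0.08 7938 [ 0.003 -0.061 -0.08 ] [ 0.019  0.061 -0.07 ]
-0.07 4360 [-0.01  -0.057 -0.07 ] [ 0.019  0.059 -0.06 ]
-0.06 7816 [-0.013 -0.053 -0.06 ] [ 0.015  0.054 -0.05 ]
-0.05 19505 [-0.024 -0.05  -0.05 ] [ 0.049  0.05  -0.04 ]
-0.04 1129 [-0.011 -0.031 -0.04 ] [ 0.049  0.032 -0.03 ]
-0.03 841 [ 0.006 -0.031 -0.03 ] [ 0.049  0.032 -0.02 ]
-0.02 631 [ 0.006 -0.031 -0.02 ] [ 0.048  0.032 -0.01 ]
-0.01 315 [ 0.006 -0.03  -0.01 ] [ 0.048  0.03  -0.   ]
-0.0 228 [ 0.033 -0.018  0.   ] [0.048 0.017 0.01 ]
0.01 210 [ 0.029 -0.018  0.01 ] [0.048 0.017 0.02 ]
0.02 190 [ 0.025 -0.018  0.02 ] [0.048 0.017 0.03 ]
0.03 179 [ 0.022 -0.018  0.03 ] [0.048 0.017 0.04 ]
0.04 169 [ 0.02  -0.019  0.04 ] [0.048 0.017 0.05 ]
0.05 5 [ 0.039 -0.018  0.05 ] [0.048 0.012 0.051]
wrist bar 1934 (array([546. , 346.7]), array([ 12. , 130.4]), 7.5) 0.1764
wrist clip 3068 (array([543.9, 363.5]), array([22.1, 94.2]), 8.4) 0.1851
wrist boardtop 28898 (array([553.5, 291.4]), array([109. ,  72.3]), 6.4) 0.3069
scene bar 522 (array([555. , 303.4]), array([ 17. , 230.5]), 6.2) 0.1746
scene clip 239 (array([543. , 385.4]), array([22.7, 62.6]), 5.7) 0.1834
scene boardtop 652 (array([569.4, 279.9]), array([ 77.8, 100.6]), 8.8) 0.3064
top bar 85 (array([563.1, 211.2]), array([11.8, 48.7]), 6.1) 0.1743
top boardtop 157 (array([553.3, 275.8]), array([36.1, 98.9]), 7.5) 0.3062
[0.55423197 0.27874113 0.26275975] [-3.13631356e+00  8.88106767e-04  1.69606405e+00]
```

View pics/w5.png

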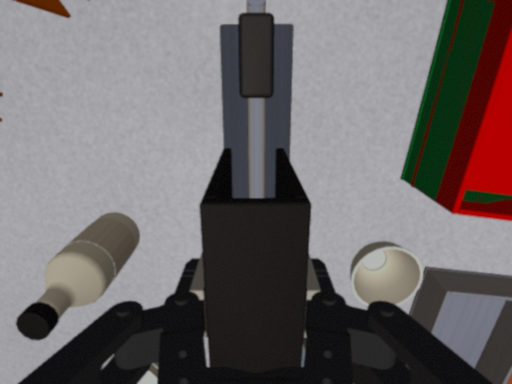

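The bar (col 257, row 150) lies centred in the board's slot (legs at cols 218 and 293), clip ahead at (257,55). Lower it.

```bash
python3 -m jog '[[[0.005,0.005,0.05,0,0,0,10],[0,0,0.08,0,0,0,10],[0,0,0.08,0,0,0,10],[0,0,0.08,0,0,0,10],[0,0,0.08,0,0,0,10],[0,0,0.08,0,0,0,10],[0,0,0.05,0,0,0,10],[0,0,0,0,0,0,10],[0,0,0,0,0,0,10],[0,0,0,0,0,0,10]]]'
python3 -c "
from h import *
s=telemetry.observe(); print(s['tool_pos'],s['force'],s['wrist_torque'])"
```

```text
time: 17.1
tool_pos: [0.5564, 0.2808, 0.1672]
tool_rot: [3.139, -0.0, 1.697]
force: [0.1, 0.5, -1.3]
opening: 0.416
grip_force: 45.1
[0.55640216 0.28075306 0.16721825] [ 0.09431409  0.50954085 -1.29324658] [0.0322669  0.00698087 0.04586146]
```

```bash
python3 -m jog '[[[0,0,0.05,0,0,0,10],[0,0,0.04,0,0,0,10],[0,0,0.02,0,0,0,10],[0,0,0.01,0,0,0,10],[0,0,0.01,0,0,0,10],[0,0,0,0,0,0,10],[0,0,0,0,0,0,10],[0,0,0,0,0,0,10],[0,0,0,0,0,0,10],[0,0,0,0,0,0,10]]]'
python3 - <<'E'
from w import *
m=(np.hypot(P[...,0]-.556,P[...,1]-.29)<.05)&(P[...,2]>.176)&(P[...,2]<.20); print("top z",np.median(P[m][:,2]),s["tool_pos"],s["force"])
E
```

```text
time: 18.1
tool_pos: [0.5557, 0.2805, 0.14]
tool_rot: [3.141, -0.0, 1.697]
force: [0.3, -0.3, -2.4]
opening: 0.414
grip_force: 45.2
-0.08 7830 [ 0.002 -0.061 -0.08 ] [ 0.018  0.062 -0.07 ]
-0.07 4425 [-0.009 -0.057 -0.07 ] [ 0.018  0.058 -0.06 ]
-0.06 7947 [-0.013 -0.053 -0.06 ] [ 0.014  0.055 -0.05 ]
-0.05 19664 [-0.024 -0.05  -0.05 ] [ 0.049  0.051 -0.04 ]
-0.04 2542 [-0.012 -0.031 -0.04 ] [ 0.06   0.036 -0.03 ]
-0.03 856 [ 0.006 -0.031 -0.03 ] [ 0.048  0.032 -0.02 ]
-0.02 660 [ 0.006 -0.031 -0.02 ] [ 0.048  0.032 -0.01 ]
-0.01 335 [ 0.006 -0.03  -0.01 ] [ 0.048  0.032 -0.   ]
-0.0 230 [ 0.032 -0.017  0.   ] [0.048 0.018 0.01 ]
0.01 204 [ 0.028 -0.018  0.01 ] [0.048 0.018 0.02 ]
0.02 198 [ 0.025 -0.018  0.02 ] [0.048 0.018 0.03 ]
0.03 181 [ 0.022 -0.018  0.03 ] [0.048 0.017 0.04 ]
0.04 172 [ 0.019 -0.018  0.04 ] [0.048 0.017 0.05 ]
0.05 20 [ 0.037 -0.018  0.05 ] [0.047 0.017 0.052]
top z 0.18308860861704135 [0.5556911  0.28049532 0.14003901] [ 0.33121719 -0.34061758 -2.36611151]
```

```bash
python3 -m jog '[[[0,0,0,0,0,0,60],[0,0,0,0,0,0,60],[0,0,0,0,0,0,60],[0,0,0,0,0,0,60],[0,0,-0.04,0,0,0,60],[0,0,-0.1,0,0,0,60],[0,0,-0.2,0,0,0,60],[0,0,-0.2,0,0,0,60],[0,0,-0.2,0,0,0,60],[0,0,0,0,0,0,60]]]'
python3 - <<'E'
from w import *
from m import rect
print(telemetry.observe()["time"])
for n in ("wrist","scene","top"):
    if n!="wrist": im,d=viewer.get_image(n); P=cloud(n,d)
    for nm,c,r,z0,z1 in [("board",(.557,.28),.075,.177,.19),("T",(.62,-.31),.08,.14,.18),("ball",(.66,.05),.06,.14,.19)]:
        m=(np.hypot(P[...,0]-c[0],P[...,1]-c[1])<r)&(P[...,2]>z0)&(P[...,2]<z1); p=P[m]
        if len(p)>10: print(n,nm,len(p),rect(p),np.median(p[:,2]).round(4))
    cv2.imwrite(f"pics/e_{n}.png",im[...,::-1])
a=cv2.resize(cv2.imread("pics/e_wrist.png"),(400,300)); b=cv2.imread("pics/e_scene.png"); cv2.imwrite("pics/e.png",np.hstack([a,cv2.resize(b,(400,300))]))
E
```

```text
time: 19.15
tool_pos: [0.5586, 0.2816, 0.2975]
tool_rot: [3.128, -0.003, 1.697]
force: [0.5, 0.2, 1.4]
opening: 0.706
grip_force: 0.0
-0.08 6078 [ 0.006 -0.066 -0.08 ] [ 0.019  0.066 -0.07 ]
-0.07 5473 [ 0.006 -0.065 -0.07 ] [ 0.018  0.065 -0.06 ]
-0.06 8360 [-0.013 -0.064 -0.06 ] [ 0.016  0.063 -0.05 ]
-0.05 2568 [-0.013 -0.062 -0.05 ] [ 0.014  0.061 -0.04 ]
-0.04 1630 [-0.012 -0.044 -0.04 ] [ 0.013  0.043 -0.03 ]
-0.03 1422 [-0.012 -0.044 -0.03 ] [ 0.012  0.043 -0.02 ]
-0.02 1136 [-0.012 -0.044 -0.02 ] [ 0.011  0.044 -0.01 ]
-0.01 661 [-0.013 -0.043 -0.01 ] [ 0.011  0.043 -0.   ]
-0.0 12 [-0.008 -0.031  0.   ] [0.007 0.03  0.001]
19.2
wrist board 4904 (array([553.5, 291.2]), array([ 35.9, 126.6]), 7.3) 0.1784
wrist ball 48 (array([658. ,  63.9]), array([9.5, 9. ]), 29.3) 0.1501
scene board 727 (array([558. , 276.2]), array([ 37.2, 134.3]), 7.0) 0.182
scene T 143 (array([ 619.4, -315.3]), array([73.6, 30. ]), 82.1) 0.1637
scene ball 180 (array([661.3,  51. ]), array([30.4, 34.6]), 76.7) 0.1697
top board 205 (array([560.9, 238. ]), array([35.9, 64.3]), 5.5) 0.1809
top T 198 (array([ 619.3, -318. ]), array([69.7, 28. ]), 81.9) 0.1627
top ball 145 (array([656.2,  48.2]), array([34.6, 31.3]), 51.9) 0.1682
```

View pics/e.png

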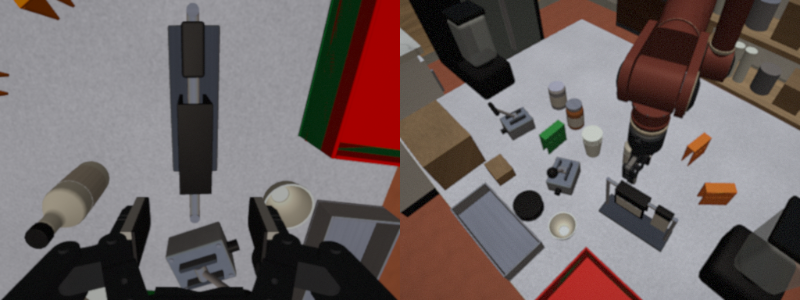

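The board hangs astride the bar, released (wrist (195,148), scene (632,198)). Shut the fingers, rotate so the flat finger side faces the ball handle, and go to its far (+x) side.

```bash
python3 -m jog '[[[0,0,0,0,0,0.967,0],[0,0,0,0,0,0.967,0],[0,0,0,0,0,0.967,0],[0,0,0,0,0,0.967,0],[0,0,0,0,0,0.967,0],[0,0,0,0,0,0.967,0],[0,0,0,0,0,0.967,0],[0,0,0,0,0,0.967,0],[0,0,0,0,0,0.967,0],[0,0,0,0,0,0,0]]]'; python3 -m jog '[[[0.034,0.211,0,0,0,0,0],[0.034,0.211,0,0,0,0,0],[0.034,0.211,0,0,0,0,0],[0.034,0.211,0,0,0,0,0],[0.034,0.211,0,0,0,0,0],[0.034,0.211,0,0,0,0,0],[0,0,0,0,0,0,0],[0,0,0.12,0,0,0,0],[0,0,0.12,0,0,0,0],[0,0,0,0,0,0,0]]]'
python3 - <<'E'
from h import *
s=telemetry.observe(); print(s["tool_pos"],s["tool_rot"])
for n in ("scene","top"):
    im,d=viewer.get_image(n); P=cloud(n,d)
    m=(np.hypot(P[...,0]-.66,P[...,1]-.05)<.04)&(P[...,2]>.145)&(P[...,2]<.18)&(im.max(-1)<80); p=P[m]; print(n,p.mean(0),np.percentile(p,[3,97],axis=0))
E
```

```text
time: 20.3
tool_pos: [0.5548, 0.2802, 0.2853]
tool_rot: [-3.141, 0.004, 0.482]
force: [1.0, -0.0, 0.1]
opening: 0.002
grip_force: 0.0
time: 21.3
tool_pos: [0.7062, 0.0754, 0.2335]
tool_rot: [-3.137, 0.009, 0.484]
force: [-0.6, -0.6, -1.6]
opening: 0.003
grip_force: 0.0
[0.70615331 0.07544349 0.23346645] [-3.13655864  0.0091165   0.4842893 ]
scene [0.66272724 0.05754588 0.16711147] [[0.64633206 0.04792567 0.15532647]
 [0.67538921 0.06517402 0.17552572]]<stdin>:5: RuntimeWarning: Mean of empty slice.
  ret = um.true_divide(
Traceback (most recent call last):
IndexError: index -1 is out of bounds for axis 0 with size 0
```

```bash
python3 -m jog '[[[0,0,0.14,0,0,0,0],[0,0,0.14,0,0,0,0],[0,0,0.125,0,0,0,0],[0,0,0,0,0,0,0],[-0.06,0,0,0,0,0,0],[-0.06,0,0,0,0,0,0],[-0.06,0,0,0,0,0,0],[-0.06,0,0,0,0,0,0],[-0.06,0,0,0,0,0,0],[-0.06,0,0,0,0,0,0]]]'; python3 -m jog '[[[-0.06,0,0,0,0,0,0],[-0.06,0,0,0,0,0,0],[-0.06,0,0,0,0,0,0],[-0.06,0,0,0,0,0,0],[0,0,0,0,0,0,0],[0,0,0,0,0,0,0],[0,0,0,0,0,0,0],[0.06,0,-0.1,0,0,0,0],[0.06,0,-0.2,0,0,0,0],[0,0,-0.2,0,0,0,0]]]'
python3 - <<'E'
from w import *
m=(np.hypot(P[...,0]-.6,P[...,1]-.017)<.1)&(P[...,2]>.14)&(P[...,2]<.19)&(im.max(-1)<80); print(P[m].mean(0),m.sum())
im,d=viewer.get_image("scene"); P=cloud("scene",d)
m=(np.hypot(P[...,0]-.6,P[...,1]-.017)<.1)&(P[...,2]>.14)&(P[...,2]<.18); print(P[m].mean(0),m.sum())
m=(np.hypot(P[...,0]-.557,P[...,1]-.28)<.07)&(P[...,2]>.177)&(P[...,2]<.19); print("board",P[m].mean(0),m.sum())
cv2.imwrite("pics/f.png",cv2.resize(im[...,::-1],(800,600)))
E
```

```text
time: 22.4
tool_pos: [0.6587, 0.0467, 0.1783]
tool_rot: [3.132, -0.043, 0.483]
force: [15.3, 19.2, 41.3]
opening: -0.002
grip_force: 19.0
time: 23.4
tool_pos: [0.6244, 0.0312, 0.2584]
tool_rot: [-3.14, 0.002, 0.483]
force: [0.7, -0.3, 1.1]
opening: -0.003
grip_force: 0.0
-0.08 5785 [-0.006 -0.048 -0.08 ] [ 0.021  0.051 -0.07 ]
-0.07 7506 [-0.009 -0.04  -0.07 ] [ 0.017  0.044 -0.06 ]
-0.06 2884 [-0.01  -0.032 -0.06 ] [ 0.017  0.036 -0.05 ]
-0.05 1012 [-0.008 -0.016 -0.05 ] [ 0.015  0.019 -0.04 ]
-0.04 858 [ 0.009 -0.012 -0.04 ] [ 0.015  0.016 -0.03 ]
-0.03 742 [ 0.009 -0.012 -0.03 ] [ 0.015  0.016 -0.02 ]
-0.02 369 [ 0.009 -0.011 -0.02 ] [ 0.015  0.015 -0.012]
[nan nan nan] 0
[ 0.54654566 -0.00719306  0.1650305 ] 166
board [0.55847605 0.28073441 0.1819178 ] 731<stdin>:2: RuntimeWarning: Mean of empty slice.
  ret = um.true_divide(
```

View pics/f.png

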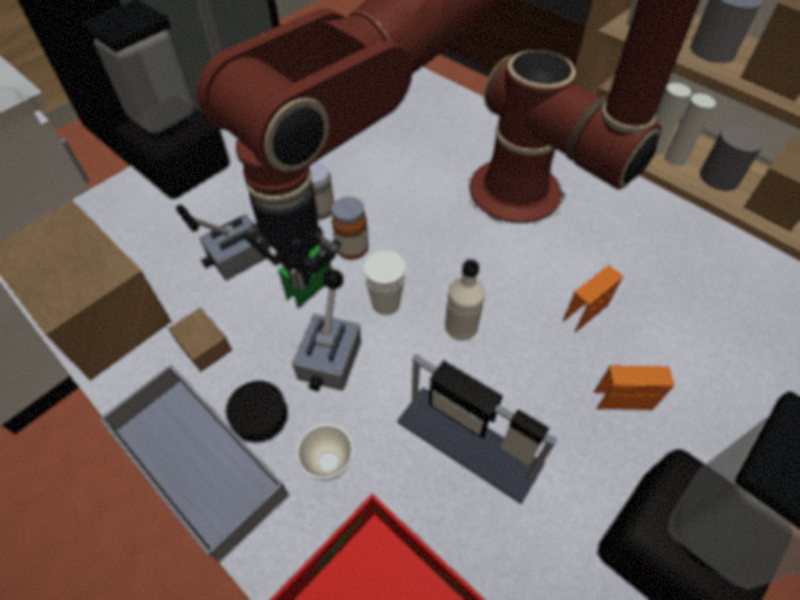

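The ball handle is now over at (333,279), the T handle is over at (187,217), the board hangs at (465,390), bystanders stand unmoved, and the tool is clear of everything.

```bash
python3 -m jog '[[[0,0,-0.1,0,0,0,0],[0,0,-0.1,0,0,0,0],[0,0,0,0,0,0,0],[0,0,0,0,0,0,0],[0,0,0,0,0,0,0],[0,0,0,0,0,0,0],[0,0,0,0,0,0,0],[0,0,0,0,0,0,0],[0,0,0,0,0,0,0],[0,0,0,0,0,0,0]]]'; python3 -c "
from bench import ctrl; print(ctrl.close_job())"
```

```text
time: 24.5
tool_pos: [0.6241, 0.0305, 0.2989]
tool_rot: [3.142, 0.0, 0.482]
force: [-0.1, -0.1, 0.4]
opening: -0.001
grip_force: 0.0
the job is handed in; nothing more can be done
None
```

The job was handed in at 24.5 s with the T handle off, the black board hanging on the free stretch of the rail, and then the ball handle on; no verdict was shown, the T handle needed three passes, and the tool pressed on the handles, reading about 67 N on the T and 41 N upward on the ball.

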